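# Gauge the micromanipulator clamp blocks

### The job

One of the two aluminium clamp blocks has a liner of the right bore, the other's is too tight. Take the green-handled pin gauge from its stand and try it gently by feel in the blocks, never forcing it; leave it fully home, shoulder down on the block's top, in the block that takes it, and leave that block where it stands. Then set the tight block upright and flat in the red reject tray, and leave the objective, the glass dish and the slide box alone.

Things in the scene. Friction and masses are not known exactly. Their poses are not given: they have to be found in the camera images.
- gauge: pin gauge, 0.15 kg, upright in its stand: steel pin 14 mm across, 34 mm long, 1 mm lead at its end, below a green handle 28 mm across, 60 mm long, whose flat underside is the shoulder. Origin: centre of the pin's lower end; z up (shoulder at 34 mm, top at 94 mm). In the stand the shoulder rests on the stand's top; fully home in a block it rests on the block's top, pin end 12 mm above the block's underside
- stand: grey fixed gauge stand, 70 x 70 mm, 40 mm tall, one upright hole 18 mm across and 37 mm deep in its middle, holding the gauge. Origin: centre of its underside
- block_a: aluminium clamp block, 44 x 44 x 46 mm tall, 0.25 kg, loose on the mat. Origin: centre of underside; z up the bore. Top: mouth 21 mm wide; 7 mm below the top lies a black floating liner, its bore 1.5 to 3 mm off the block's axis, in an unknown direction, down to 40 mm. One block's liner takes the pin (about 1 mm to spare, sharp edge); in the other it stops 7 mm down wherever tried. Both look alike; which fits varies
- block_b: aluminium clamp block, 44 x 44 x 46 mm tall, 0.25 kg, loose on the mat. Origin: centre of underside; z up the bore. Top: mouth 21 mm wide; 7 mm below the top lies a black floating liner, its bore 1.5 to 3 mm off the block's axis, in an unknown direction, down to 40 mm. One block's liner takes the pin (about 1 mm to spare, sharp edge); in the other it stops 7 mm down wherever tried. Both look alike; which fits varies
- tray: red fixed reject tray on the bench, 100 x 100 mm outside, walls 4 mm thick and 16 mm tall, floor 4 mm thick. Origin: centre of its underside
- mat: thin dark green bench mat, fixed, 115 mm (x) by 340 mm (y), 4 mm thick, on which the blocks stand. Origin: centre of its underside
- objective: bystander: dark microscope objective standing on the bench, 32 mm across, 46 mm tall. Origin: centre of its underside
- dish: bystander: glass culture dish, 60 mm across, 15 mm tall. Origin: centre of its underside
- slidebox: bystander: blue slide box, 85 x 50 mm, 30 mm tall. Origin: centre of its underside
Mind the look-alikes: they are no part of the job. There is more than one size of the gauge; the one meant has the size given above.

How it is judged:
On the way:
1. the gauge stands fully home in one of the blocks (((z of gauge in the frame of block_a between 0.008 and 0.0145 m and horizontal distance between gauge and block_a below 0.007 m and angle between the z axis of gauge and the z axis of block_a, either way round below 0.1 rad) or (z of gauge in the frame of block_b between 0.008 and 0.0145 m and horizontal distance between gauge and block_b below 0.007 m and angle between the z axis of gauge and the z axis of block_b, either way round below 0.1 rad))), for 0.2 s.
At the end, for the whole second after the job is handed in: The gauge stands fully home in one block (shoulder within 2.5 mm of its top, within 7 mm of its axis and 0.1 rad of upright in it), that block upright within 40 mm of where it started; the other block stands upright and flat on the floor inside the reject tray; all at rest ((((z of gauge in the frame of block_a between 0.008 and 0.0145 m and horizontal distance between gauge and block_a below 0.007 m and angle between the z axis of gauge and the z axis of block_a, either way round below 0.1 rad) and distance of block_a from where it was at the start of the episode below 0.04 m and angle between block_a's own z axis and vertical below 0.08 rad and linear speed of each of block_a, gauge below 0.02 m/s and (x of block_b in the frame of tray between -0.03 and 0.03 m and y of block_b in the frame of tray between -0.03 and 0.03 m and z of block_b in the frame of tray below 0.008 m and angle between block_b's own z axis and vertical below 0.08 rad and linear speed of block_b below 0.02 m/s)) or ((z of gauge in the frame of block_b between 0.008 and 0.0145 m and horizontal distance between gauge and block_b below 0.007 m and angle between the z axis of gauge and the z axis of block_b, either way round below 0.1 rad) and distance of block_b from where it was at the start of the episode below 0.04 m and angle between block_b's own z axis and vertical below 0.08 rad and linear speed of each of block_b, gauge below 0.02 m/s and (x of block_a in the frame of tray between -0.03 and 0.03 m and y of block_a in the frame of tray between -0.03 and 0.03 m and z of block_a in the frame of tray below 0.008 m and angle between block_a's own z axis and vertical below 0.08 rad and linear speed of block_a below 0.02 m/s)))); the robot touches nothing.
It fails at once if the gauge is forced: it presses on a block, or a block is pressed down on the mat, with more than 30 N (contact force between any of block_a, block_b and gauge above 30 N or contact force between any of block_a, block_b and mat above 30 N).
It fails at once if the objective, dish or slide box is moved more than 20 mm (distance of any of objective, dish, slidebox from where it was at the start of the episode above 0.02 m).
It also fails if it takes over 72 s, if anything falls off the work surface, if the arm or the gripper's body presses on something with over 40 N, if the wrist force passes 120 N, or if a joint passes its speed limit or range.

### The arm

A 6-joint arm with a two-finger parallel gripper is mounted at the origin on the work surface. World frame = base frame: x ahead of the robot, y to its left, z up, the work surface at z = 0. Lengths are in m, angles in rad, forces in N, time in s.
With the tool pointing down it reaches from about 0.425 to 0.95 m from the base axis. Payload 14.7 kg.
Tool frame: the origin (TCP) lies midway between the tips of the shut fingers; the grasp point (between the pads) lies behind it (pinch_z is the z of the grasp point in the tool frame, in m); z points along the fingers, y is the direction in which the jaws open and shut (so a half turn about z gives the same grasp; the last joint's range is limited). The gripper opens to 85 mm and grips with 20 to 120 N. Pads are 22 mm wide; open, the fingers measure 114 mm over their backs; the gripper's body (76 mm by 85 mm) begins 54 mm behind the grasp point. The pads swing forward as they close: fully open they stand 13 mm farther back than shut.
Start: joints at [1.078, 0.48, 1.596, -0, 1.065, -0.047], TCP at [0.28, 0.586, 0.199] pointing down, gripper open.
Joint ranges: [-2.75, 2.75], [-0.82, 2.05], [0.23, 2.67], [-1.56, 4.7], [0.09, 2.69], [-2.92, 2.92]. Speed limits (rad/s): [1.89, 1.89, 2.39, 3.01, 3.01, 3.01].

### API

Orientations are given as a rotation vector (axis times angle).
In Python, from bench import * gives the robot as it stands.
- The arm moves only by the tool jog_arm, never from a script. Its argument "targets" is a list of rows, each a list of 5 numbers: the shift along the tool's x, y, z in units of 25 mm (1.0 is 25 mm), then the turn about the tool's z in units of 8 degrees (1.0 is 8 degrees), then the finger opening in mm, from 0 to 85.4. In form: [[x, y, z, yaw, jaw], ...]. A call has exactly 8 rows; each row shifts and turns the commanded pose from where the row before left it, along the tool's axes as they then stand; what a row does not reach is not made up. A row lasts 1/10 s, in which the tool goes at most 50 mm and 8.59 degrees, less where a joint would pass 70% of its speed; a pose out of reach is approached as far as the arm can. A call is refused whole if a number of a shift passes 1 or a number of a turn 1, either way. A call with a gripper value outside its range is refused whole. The fingers move at their own pace and stop on an object; "force" is the grip in N (left out, the last holds). Time passes only in rows, so rows that do not move let the fingers close, or fill a call up. It gives the time, the measured TCP pose, the force and the opening at its end, in the units of the state.
- get_state(): the state, without advancing time (a new reading comes with each control period).
- read_camera(name): name is "scene" or "top"; returns a dict with "image" (420x560x3 uint8, blue, green, red), "camera_matrix" (3x3 intrinsics, pixels), "pose" (4x4, takes a point from camera to world coordinates). Camera axes: x right, y down, z forward; pixel columns grow to the right and rows downward; lengths in m; the calibration is good to about 2 mm. A picture is of the moment at which its call begins. There is no depth.
- finish_job(): hands the job in, once; it reports no verdict.
The state is a dict: "time": time; "joints": joint angles; "qvel": joint speeds; "joint_torque": joint torques, N m; "ee_pos": TCP position; "tool_rot": TCP orientation; "wrist_force": force on the tool from outside, world axes, zero at the start; "wrist_torque": the same for the moment, N m; "grip_width": finger opening in m.
Only numpy, scipy, OpenCV 4.12 (cv2) and the standard library are available. Lean on these libraries where they do the work, as an engineer would, in place of code of your own. Each camera call takes 0.05 s, during which the arm holds its last target. There are 200 camera calls.

## Working session

There is one attempt and no reset: what is moved stays moved. The work goes in short steps, Python scripts to look and compute and a tool call to move; the robot and the scene stay as the last step left them, time stands still between calls to the robot, and variables do not carry over. Pictures are saved under pics/ and viewed, about 8 in all and at most 12, crops included, and the job is handed in when it is done.

Besides the shell and the picture viewer there is one more tool, called after "Request:" by a JSON object that holds its "method" and its "body", one argument or row to a line. jog_arm: Moves the arm, as the interface text tells. Its arguments: {"type":"object","properties":{"targets":{"type":"array"},"force":{"type":"number"}},"required":["targets"]}

```bash
mkdir -p pics; cat > h.py <<'E'
from bench import *
import numpy as np, cv2
from scipy.spatial.transform import Rotation as R
def ray(c,u,v,z):
    K,T=np.array(c["camera_matrix"]),np.array(c["pose"])
    d=T[:3,:3]@np.linalg.solve(K,[u,v,1.]);o=T[:3,3]
    return o+d*(z-o[2])/d[2]
def proj(c,p):
    K,T=np.array(c["camera_matrix"]),np.array(c["pose"])
    q=K@(T[:3,:3].T@(np.array(p)-T[:3,3]));return q[:2]/q[2]
E
python3 - <<'E'
from h import *
s=get_state();print({k:np.round(v,3) for k,v in s.items()})
print(R.from_rotvec(s["tool_rot"]).as_matrix().round(2))
for n in("top","scene"):
    c=read_camera(n);cv2.imwrite(f"pics/{n}0.png",c["image"]);print(n,np.array(c["camera_matrix"]).round(1),np.array(c["pose"]).round(3))
E
```

```text
{'time': np.float64(0.0), 'joints': array([ 1.078,  0.481,  1.597,  0.   ,  1.065, -0.047]), 'qvel': array([ 0.001, -0.001,  0.002, -0.001, -0.002,  0.002]), 'joint_torque': array([ 4.0000e-03, -9.5065e+01, -4.3018e+01, -0.0000e+00,  1.2000e-02,
       -0.0000e+00]), 'ee_pos': array([0.28 , 0.586, 0.198]), 'tool_rot': array([-6.940e-01, -3.064e+00,  2.000e-03]), 'wrist_force': array([-0.601, -0.819, -0.88 ]), 'wrist_torque': array([0.015, 0.003, 0.055]), 'grip_width': np.float64(0.085)}
[[-0.9   0.43 -0.  ]
 [ 0.43  0.9  -0.  ]
 [ 0.   -0.   -1.  ]]
top [[505.8   0.  273.7]
 [  0.  505.8 211.9]
 [  0.    0.    1. ]] [[-0.000e+00 -1.000e+00  3.000e-02  5.280e-01]
 [-1.000e+00  0.000e+00  1.000e-03 -1.100e-02]
 [-1.000e-03 -3.000e-02 -1.000e+00  1.153e+00]
 [ 0.000e+00  0.000e+00  0.000e+00  1.000e+00]]
scene [[393.1   0.  288.2]
 [  0.  393.1 206.2]
 [  0.    0.    1. ]] [[-0.034  0.834 -0.551  0.975]
 [ 0.999  0.022 -0.028  0.007]
 [-0.011 -0.552 -0.834  0.673]
 [ 0.     0.     0.     1.   ]]
```

View pics/top0.png

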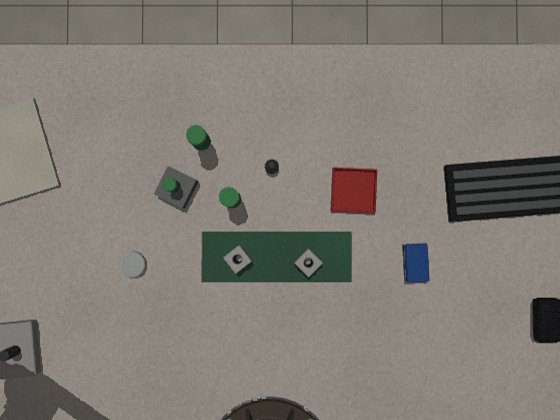

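View pics/scene0.png

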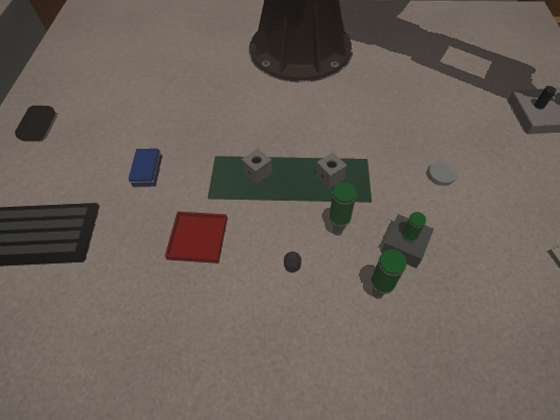

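Candidates for the gauge in the top view are the green handles at (172,184) in the grey stand, (198,137) and (229,197). The last two stand free and look fatter, so I choose the one in the stand and check it in a close crop.

```bash
cat > m.py <<'E'
from h import *
def comps(img,mask,amin=40):
    cs,_=cv2.findContours(mask.astype(np.uint8),cv2.RETR_EXTERNAL,cv2.CHAIN_APPROX_NONE)
    return [c for c in cs if cv2.contourArea(c)>amin]
E
python3 - <<'E'
from m import *
t=read_camera("top");s=read_camera("scene")
for n,c in(("top",t),("scene",s)):
    hsv=cv2.cvtColor(c["image"],cv2.COLOR_BGR2HSV);h,sa,v=[hsv[...,i].astype(int) for i in range(3)]
    b,g,r=[c["image"][...,i].astype(int) for i in range(3)]
    for nm,m in(("green",(h>50)&(h<75)&(sa>140)&(v>75)),("blk",(v>135)&(sa<30)),("red",(r>100)&(sa>150)),("dark",(v<45)),("blue",(h>105)&(h<130)&(sa>150))):
        for q in comps(c["image"],m,20):
            rc=cv2.minAreaRect(q);(x,y,w,hh)=cv2.boundingRect(q)
            print(n,nm,np.round(rc[0],1),np.round(rc[1],1),round(rc[2],1),(x,y,w,hh),cv2.contourArea(q), ray(c,*rc[0],{"blk":.05,"green":.097,"red":.016}.get(nm,0.04)).round(3))
a=cv2.resize(t["image"][110:290,130:340],None,fx=2.6,fy=2.6,interpolation=cv2.INTER_CUBIC)
b=cv2.resize(s["image"][140:300,310:450],None,fx=2.9,fy=2.9,interpolation=cv2.INTER_CUBIC)
H=max(a.shape[0],b.shape[0]);o=np.zeros((H,a.shape[1]+b.shape[1],3),np.uint8)
o=np.zeros((H,a.shape[1]+b.shape[1],3),np.uint8);o[:a.shape[0],:a.shape[1]]=a;o[:b.shape[0],a.shape[1]:]=b
o=cv2.resize(o,None,fx=min(1,800/o.shape[1]),fy=min(1,800/o.shape[1]));cv2.imwrite("pics/crop1.png",o)
E
```

```text
top blk [ 63.  413.5] [22. 11.] 0.0 (52, 408, 23, 12) 110.0 [0.126 0.445 0.05 ]
top blk [  2.5 405.5] [19.  5.] 90.0 (0, 396, 6, 20) 44.5 [0.143 0.576 0.05 ]
top blk [  2. 387.] [14.  4.] 90.0 (0, 380, 5, 15) 34.5 [0.182 0.578 0.05 ]
top blk [279.5 232. ] [374. 559.] 90.0 (0, 45, 560, 375) 192319.5 [ 0.517 -0.022  0.05 ]
top red [353.9 190.3] [44.  42.6] 2.7 (332, 168, 45, 45) 1608.5 [ 0.61  -0.19   0.016]
top dark [290.8 414.5] [ 5.1 11.1] 18.4 (287, 409, 7, 11) 39.0 [ 0.12  -0.046  0.04 ]
top dark [248.1 414.7] [10.8  4.9] 69.4 (246, 409, 7, 11) 31.5 [0.12  0.046 0.04 ]
top dark [263.2 407.1] [16.1 80.5] 84.2 (224, 399, 81, 21) 52.0 [0.136 0.014 0.04 ]
top dark [ 12.2 351.6] [ 9.7 15.4] 66.8 (4, 346, 16, 14) 101.0 [0.256 0.562 0.04 ]
top dark [546. 320.] [44. 26.] 90.0 (533, 298, 27, 45) 1112.0 [ 0.324 -0.605  0.04 ]
top dark [307.3 271.7] [27.1 14.5] 2.1 (294, 264, 28, 16) 20.5 [ 0.43  -0.083  0.04 ]
top dark [244.7 269.1] [ 3.9 19.1] 51.3 (237, 262, 16, 15) 53.0 [0.435 0.054 0.04 ]
top dark [190.2 194.1] [ 2.2 29.5] 26.6 (183, 181, 15, 27) 31.0 [0.6   0.175 0.04 ]
top dark [271.5
[... 322 characters left out ...]
323  0.04 ]
scene green [394.  261.3] [22.2 21.1] 28.6 (381, 250, 25, 23) 291.0 [0.696 0.161 0.097]
scene red [194.2 237.2] [55.9 41. ] 3.8 (165, 216, 59, 44) 1795.5 [ 0.617 -0.192  0.016]
scene dark [ 48.9 233.9] [ 57.9 100.6] 87.4 (0, 204, 99, 62) 2204.5 [ 0.63  -0.457  0.04 ]
scene dark [331. 164.] [4. 8.] 90.0 (327, 162, 9, 5) 26.0 [0.45  0.071 0.04 ]
scene dark [256. 160.] [4. 8.] 90.0 (252, 158, 9, 5) 25.5 [ 0.443 -0.086  0.04 ]
scene dark [ 34.7 122.6] [26.8 41.6] 26.6 (15, 106, 40, 35) 909.5 [ 0.344 -0.598  0.04 ]
scene dark [544.6  97.1] [10.5 25.5] 33.7 (534, 86, 21, 23) 220.0 [0.235 0.575 0.04 ]
scene dark [297.5  35.5] [71. 95.] 90.0 (250, 0, 96, 72) 4873.5 [ 0.002 -0.008  0.04 ]
```

View pics/crop1.png

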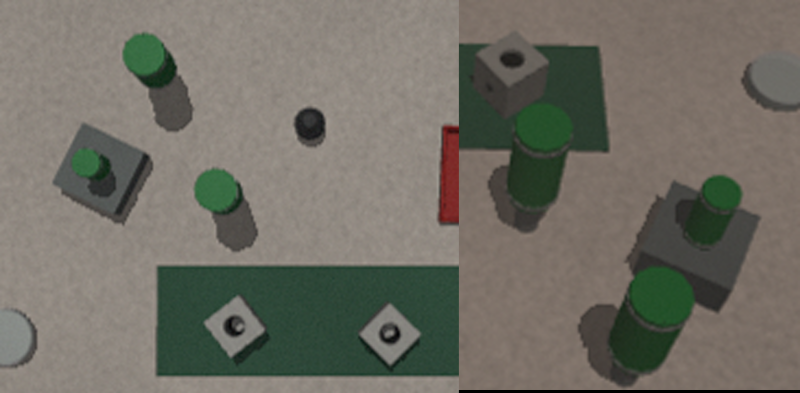

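Crop 1 shows that the slim handle in the stand, top view (172,184), is the right one. The two free-standing ones are clearly fatter. Now for exact positions.

```bash
cat > loc.py <<'E'
from m import *
def blob(c,roi,kind):
    x0,y0,x1,y1=roi;im=cv2.resize(c["image"][y0:y1,x0:x1],None,fx=4,fy=4,interpolation=cv2.INTER_CUBIC)
    hsv=cv2.cvtColor(im,cv2.COLOR_BGR2HSV);h,s,v=[hsv[...,i].astype(int) for i in range(3)]
    if kind=="green": m=(h>50)&(h<80)&(s>110)&(v>85)
    if kind=="blk": m=(v>115)&(s<60)
    if kind=="stand": m=(v>60)&(v<115)&(s<30)
    if kind=="hole": m=(v<60)&(s<110)
    q=max(comps(im,m,1),key=cv2.contourArea)
    k=lambda p:(np.array(p)+.5)/4-.5+[x0,y0]
    rc=cv2.minAreaRect(q);box=np.array([k(p) for p in cv2.boxPoints(rc)])
    return k(rc[0]),np.array(rc[1])/4,box
E
python3 - <<'E'
from loc import *
t=read_camera("top");s=read_camera("scene")
for nm,c,roi,kind,z in(
 ("gauge t",t,(160,172,184,196),"green",.1),("gauge s",s,(400,205,432,244),"green",.1),("near t",t,(216,184,244,212),"green",.11),("far t",t,(184,123,212,152),"green",.11),("far s",s,(370,245,412,300),"green",.11),("near s",s,(325,180,362,232),"green",.11),
 ("L t",t,(218,240,256,280),"blk",.05),("R t",t,(290,244,326,282),"blk",.05),("L s",s,(314,150,350,190),"blk",.05),("R s",s,(238,146,276,185),"blk",.05),
 ("Lhole s",s,(322,155,342,172),"hole",.05),("Rhole s",s,(247,151,267,169),"hole",.05),("Lhole t",t,(229,251,246,267),"hole",.05),("Rhole t",t,(300,255,317,271),"hole",.05),
 ("stand t",t,(150,160,205,215),"stand",.04)):
    p,w,box=blob(c,roi,kind);P=ray(c,*p,z);B=np.array([ray(c,*b,z)[:2] for b in box])
    e=B[1]-B[0];print(nm,p.round(1),w.round(1),P.round(4),"sides mm",(np.linalg.norm(e)*1e3).round(1),(np.linalg.norm(B[2]-B[1])*1e3).round(1),"ang",np.degrees(np.arctan2(e[1],e[0])).round(1))
E
```

```text
gauge t [168.9 184.2] [12.3 11.9] [0.6173 0.2092 0.1   ] sides mm 24.9 25.6 ang -9.9Traceback (most recent call last):
  File "<stdin>", line 8, in <module>
  File "loc.py", line 9, in blob
    q=max(comps(im,m,1),key=cv2.contourArea)
ValueError: max() iterable argument is empty
```

```bash
sed -i 's/def blob(c,roi,kind):/def blob(c,roi,kind,vg=80,vb=112):/; s/(v>85)/(v>vg)/; s/(v>115)&/(v>vb)\&/' loc.py
python3 - <<'E'
from loc import *
t=read_camera("top");s=read_camera("scene")
print("px scene top",s["image"][218,416],"side",s["image"][230,413],"blkL",s["image"][160,322],s["image"][172,345])
for nm,c,roi,kind,z in(
 ("gauge t",t,(160,172,184,196),"green",.1),("gauge s",s,(400,205,432,244),"green",.1),("near t",t,(216,184,244,212),"green",.11),("far t",t,(184,123,212,152),"green",.11),("far s",s,(370,245,412,300),"green",.11),("near s",s,(325,180,362,232),"green",.11),
 ("L t",t,(218,240,256,280),"blk",.05),("R t",t,(290,244,326,282),"blk",.05),("L s",s,(314,150,350,190),"blk",.05),("R s",s,(238,146,276,185),"blk",.05),
 ("Lhole s",s,(322,155,342,172),"hole",.05),("Rhole s",s,(247,151,267,169),"hole",.05),("Lhole t",t,(229,251,246,267),"hole",.05),("Rhole t",t,(300,255,317,271),"hole",.05),
 ("stand t",t,(150,160,205,215),"stand",.04)):
  try:
    p,w,box=blob(c,roi,kind,80 if c is t else 62);P=ray(c,*p,z);B=np.array([ray(c,*b,z)[:2] for b in box])
    e=B[1]-B[0];print(nm,p.round(1),w.round(1),P.round(4),"sides mm",(np.linalg.norm(e)*1e3).round(1),(np.linalg.norm(B[2]-B[1])*1e3).round(1),"ang",np.degrees(np.arctan2(e[1],e[0])).round(1))
  except ValueError as e: print(nm,"none")
E
```

```text
px scene top [43 80 37] side [31 52 32] blkL [ 91  96 103] [59 65 66]
gauge t [169.  184.1] [12.  12.2] [0.6174 0.2091 0.1   ] sides mm 25.6 25.1 ang -90.0
gauge s [417.5 218.5] [15.2 12.7] [0.6159 0.2089 0.1   ] sides mm 26.0 26.2 ang 136.3
near t [228.2 196.8] [18.2 18.2] [0.5903 0.0844 0.11  ] sides mm 37.7 37.7 ang -90.0
far t [195.5 134.6] [18.  18.2] [0.7193 0.1526 0.11  ] sides mm 37.9 37.5 ang -90.0
far s [392.9 260.9] [26.5 23. ] [0.7015 0.1555 0.11  ] sides mm 41.2 41.3 ang 136.0
near s [344.6 191.8] [19.2 23. ] [0.5701 0.086  0.11  ] sides mm 41.0 41.7 ang 91.4
L t [236.7 258.9] [20.1 20.2] [0.4584 0.0711 0.05  ] sides mm 44.0 43.7 ang -52.1
R t [308.1 262.4] [19.8 19.8] [ 0.4509 -0.0842  0.05  ] sides mm 43.1 43.0 ang -45.1
L s [331.5 153.5] [ 7.8 35.8] [0.4297 0.0716 0.05  ] sides mm 74.9 21.3 ang 91.3
R s [256.5 151. ] [10.7 37.7] [ 0.4265 -0.0853  0.05  ] sides mm 80.1 29.8 ang 91.3
Lhole s [331.2 164.1] [6.  9.2] [0.4582 0.0703 0.05  ] sides mm 19.0 15.8 ang 91.4
Rhole s [256.2 159.6] [6.  9.2] [ 0.45   -0.0839  0.05  ] sides mm 19.2 16.1 ang 91.4
Lhole t [236.1 259. ] [8.8 7.6] [0.4582 0.0724 0.05  ] sides mm 16.4 19.2 ang -72.4
Rhole t [308.1 262.8] [7.8 9. ] [ 0.4501 -0.0842  0.05  ] sides mm 19.6 16.8 ang -90.0
stand t [176.9 189.3] [38.8 35.4] [0.611  0.2042 0.04  ] sides mm 78.1 85.9 ang -26.2
```

```bash
cat >> h.py <<'E'
def go(x,y,z,yawdeg=None,ref=None):
    "units from the measured pose (or ref=(pos)) to target; yaw = world angle of jaw axis (mod 180)"
    s=get_state();M=R.from_rotvec(s["tool_rot"]).as_matrix()
    d=M.T@(np.array([x,y,z])-s["ee_pos"])/.025
    a=np.degrees(np.arctan2(M[1,1],M[0,1]))
    t=None if yawdeg is None else -(((yawdeg-a+90)%180)-90)/8
    print("t",round(float(s["time"]),2),"pos",np.round(s["ee_pos"],4),"tool-units",d.round(3),"jaw",a.round(1),"yaw units",t,"F",np.round(s["wrist_force"],1),"tilt",M[:,2].round(3),"j",np.round(s["joints"],2),"w",round(float(s["grip_width"]),4))
E
python3 - <<'E'
import bench;from h import *
print([k for k in dir(bench) if k[0]!='_'], getattr(bench,"pinch_z",None))
go(.617,.209,.13)
E
```

```text
['Unreachable', 'finish_job', 'get_state', 'pinch_z', 'read_camera'] -0.0187
t 0.4 pos [0.2802 0.5864 0.1987] tool-units [-18.665  -7.813   2.749] jaw 64.5 yaw units None F [-0.6 -0.2 -0.4] tilt [-0. -0. -1.] j [ 1.08  0.48  1.6   0.    1.07 -0.05] w 0.0853
```

Request:
{"method": "jog_arm", "body": {
  "targets": [
    [-1,-0.42,0,0,85],
    [-1,-0.42,0,0,85],
    [-1,-0.42,0,0,85],
    [-1,-0.42,0,0,85],
    [-1,-0.42,0,0,85],
    [-1,-0.42,0,0,85],
    [-1,-0.42,0,0,85],
    [-1,-0.42,0,0,85]
  ]
}}

```text
time: 1.2
ee_pos: [0.4251, 0.4236, 0.1989]
tool_rot: [0.694, 3.064, 0.0]
wrist_force: [0.1, -0.1, 0.4]
grip_width: 0.0848
```

Request:
{"method": "jog_arm", "body": {
  "targets": [
    [-1,-0.42,0,0,85],
    [-1,-0.42,0,0,85],
    [-1,-0.42,0,0,85],
    [-1,-0.42,0,0,85],
    [-1,-0.42,0,0,85],
    [-1,-0.42,0,0,85],
    [-1,-0.42,0,0,70],
    [-1,-0.42,0,0,60]
  ]
}}

```text
time: 2.0
ee_pos: [0.5694, 0.2615, 0.1989]
tool_rot: [0.695, 3.064, 0.0]
wrist_force: [0.2, 0.6, -1.1]
grip_width: 0.0605
```

Request:
{"method": "jog_arm", "body": {
  "targets": [
    [-1,-0.4,0,0,60],
    [-1,-0.4,0,0,60],
    [-0.62,-0.28,0,0,60],
    [0,0,1,0,60],
    [0,0,1,0,60],
    [0,0,0.7,0,60],
    [0,0,0,0,60],
    [0,0,0,0,60]
  ]
}}

```text
time: 2.8
ee_pos: [0.6161, 0.21, 0.1316]
tool_rot: [-0.694, -3.064, 0.0]
wrist_force: [-0.1, 0.6, 0.6]
grip_width: 0.0603
```

```bash
python3 - <<'E'
from loc import *
go(.617,.209,.056)
o=[]
for n,roi in(("scene",(370,150,480,250)),):
    c=read_camera(n);x0,y0,x1,y1=roi
    print("top-centre px expected",proj(c,(.617,.209,.1)),"tcp px",proj(c,get_state()["ee_pos"]))
    cv2.imwrite("pics/c2.png",cv2.resize(c["image"][y0:y1,x0:x1],None,fx=5,fy=5,interpolation=cv2.INTER_CUBIC))
E
```

```text
t 2.8 pos [0.6161 0.21   0.1316] tool-units [-0.051 -0.021  3.025] jaw 64.5 yaw units None F [-0.1  0.6  0.6] tilt [-0. -0. -1.] j [ 0.28  0.55  1.66  0.    0.93 -0.84] w 0.0603
top-centre px expected [417.67652841 219.05262339] tcp px [423.53889809 208.5309534 ]
```

View pics/c2.png

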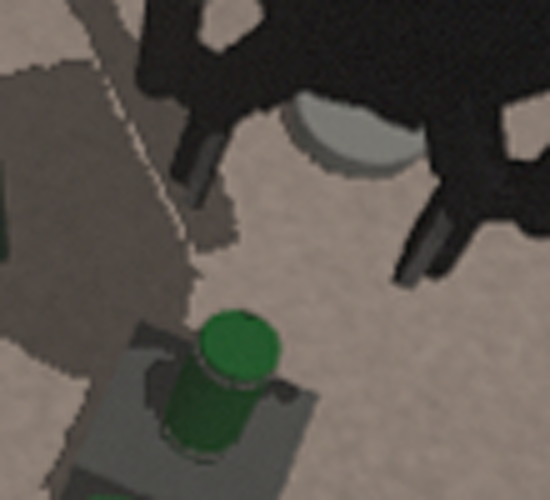

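Crop 2 shows the fingers on either side of the slim handle, whose top is at (238,345) in the crop. I'll go down and grip.

Request:
{"method": "jog_arm", "body": {
  "targets": [
    [-0.05,-0.02,0.8,0,60],
    [0,0,0.8,0,60],
    [0,0,0.8,0,60],
    [0,0,0.6,0,60],
    [0,0,0,0,45],
    [0,0,0,0,20],
    [0,0,0,0,20],
    [0,0,0,0,20]
  ],
  "force": 25
}}

```text
time: 3.65
ee_pos: [0.6178, 0.209, 0.0574]
tool_rot: [0.694, 3.062, 0.001]
wrist_force: [0.5, -0.3, 4.1]
grip_width: 0.0267
```

Request:
{"method": "jog_arm", "body": {
  "targets": [
    [0,0,0,0,20],
    [0,0,0,0,20],
    [0,0,-0.6,0,20],
    [0,0,-1,0,20],
    [0,0,-1,0,20],
    [0,0,-1,0,20],
    [0,0,-1,0,20],
    [0,0,0,0,20]
  ]
}}

```text
time: 4.45
ee_pos: [0.6191, 0.2095, 0.176]
tool_rot: [0.693, 3.059, 0.005]
wrist_force: [0.4, -0.8, -0.3]
grip_width: 0.0266
```

Request:
{"method": "jog_arm", "body": {
  "targets": [
    [0.43,-0.97,0,0,20],
    [0.43,-0.97,0,0,20],
    [0.43,-0.97,0,0,20],
    [0.43,-0.97,0,0,20],
    [0.43,-0.97,0,0,20],
    [0.43,-0.97,0,0,20],
    [0.42,-0.97,0,0,20],
    [0.42,-0.97,0,0,20]
  ]
}}

```text
time: 5.25
ee_pos: [0.4551, 0.07, 0.1714]
tool_rot: [-0.694, -3.064, 0.0]
wrist_force: [-0.2, -1.0, -2.1]
grip_width: 0.0264
```

Request:
{"method": "jog_arm", "body": {
  "targets": [
    [0,0,0.7,0,20],
    [0,0,0.7,0,20],
    [0,0,0.6,0,20],
    [0,0,0.4,0,20],
    [0,0,0,0,20],
    [0,0,0,0,20],
    [0,0,0,0,20],
    [0,0,0,0,20]
  ]
}}

```text
time: 6.05
ee_pos: [0.4567, 0.0707, 0.1119]
tool_rot: [0.694, 3.063, 0.0]
wrist_force: [0.1, 0.7, -1.3]
grip_width: 0.0265
```

```bash
python3 - <<'E'
from loc import *
go(.4584,.0712,.111)
c=read_camera("scene");x0,y0,x1,y1=(290,110,380,190);p=get_state()["ee_pos"]
print("expected pin end px",proj(c,(p[0],p[1],p[2]-.0514)),"mouth centre",proj(c,(.4584,.0712,.05)))
a=cv2.resize(c["image"][y0:y1,x0:x1],None,fx=6,fy=6,interpolation=cv2.INTER_CUBIC)
cv2.imwrite("pics/c3.png",cv2.convertScaleAbs(a,alpha=1.6))
E
```

```text
t 6.05 pos [0.4567 0.0707 0.1119] tool-units [-0.052  0.046  0.035] jaw 64.5 yaw units None F [ 0.1  0.7 -1.3] tilt [ 0.001  0.    -1.   ] j [ 0.09  0.35  2.1  -0.    0.69 -1.04] w 0.0265
expected pin end px [331.8407308  160.21768067] mouth centre [331.68349802 164.19167197]
```

View pics/c3.png

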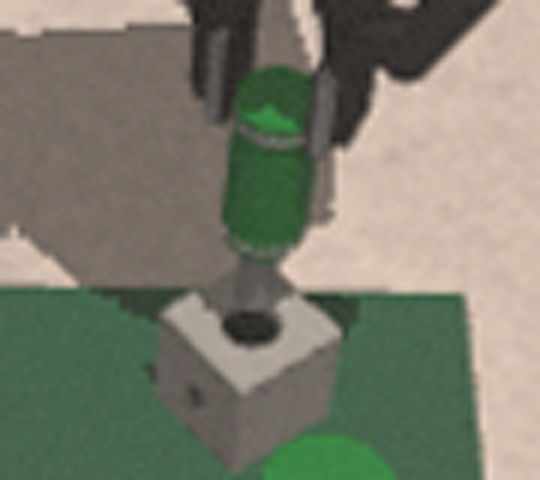

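Request:
{"method": "jog_arm", "body": {
  "targets": [
    [-0.05,0.03,0.1,0,20],
    [0,0,0.1,0,20],
    [0,0,0.1,0,20],
    [0,0,0.1,0,20],
    [0,0,0.08,0,20],
    [0,0,0.05,0,20],
    [0,0,0,0,20],
    [0,0,0,0,20]
  ]
}}

```text
time: 6.9
ee_pos: [0.4577, 0.0708, 0.0981]
tool_rot: [-0.694, -3.064, 0.0]
wrist_force: [0.3, -1.1, -1.1]
grip_width: 0.0265
```

Request:
{"method": "jog_arm", "body": {
  "targets": [
    [0,0,0.02,0,20],
    [0,0,0.02,0,20],
    [0,0,0.02,0,20],
    [0,0,0.02,0,20],
    [0,0,0.02,0,20],
    [0,0,0.02,0,20],
    [0,0,0,0,20],
    [0,0,0,0,20]
  ]
}}

```text
time: 7.7
ee_pos: [0.4577, 0.0708, 0.095]
tool_rot: [-0.695, -3.064, 0.0]
wrist_force: [0.4, -0.2, -1.0]
grip_width: 0.0268
```

Request:
{"method": "jog_arm", "body": {
  "targets": [
    [0,0,0.02,0,20],
    [0,0,0.02,0,20],
    [0,0,0.02,0,20],
    [0,0,0.02,0,20],
    [0,0,0,0,20],
    [0,0,0,0,20],
    [0,0,0,0,20],
    [0,0,0,0,20]
  ]
}}

```text
time: 8.5
ee_pos: [0.4587, 0.0708, 0.0936]
tool_rot: [0.694, 3.062, 0.001]
wrist_force: [0.6, 0.2, 11.1]
grip_width: 0.0269
```

Request:
{"method": "jog_arm", "body": {
  "targets": [
    [0.088,0,-0.005,0,20],
    [0,0,0,0,20],
    [-0.026,0.062,0,0,20],
    [0,0,0,0,20],
    [-0.062,0.026,0,0,20],
    [0,0,0,0,20],
    [-0.062,-0.026,0,0,20],
    [0,0,0,0,20]
  ]
}}

```text
time: 9.3
ee_pos: [0.4606, 0.0714, 0.0937]
tool_rot: [0.694, 3.063, 0.0]
wrist_force: [-0.9, -1.4, 9.4]
grip_width: 0.0264
```

Request:
{"method": "jog_arm", "body": {
  "targets": [
    [-0.026,-0.062,0,0,20],
    [0,0,0,0,20],
    [0.026,-0.062,0,0,20],
    [0,0,0,0,20],
    [0.062,-0.026,0,0,20],
    [0,0,0,0,20],
    [0.062,0.026,0,0,20],
    [0,0,0,0,20]
  ]
}}

```text
time: 10.1
ee_pos: [0.4568, 0.0703, 0.0939]
tool_rot: [0.694, 3.062, 0.001]
wrist_force: [0.1, -0.1, 12.1]
grip_width: 0.0264
```

```bash
python3 - <<'E'
from loc import *
go(.4587,.0708,.0936)
for n,roi in(("top",(218,235,258,282)),("scene",(314,150,350,190))):
    c=read_camera(n)
    for vb in (95,105,112):
        try:
            p,w,b=blob(c,roi,"blk",80,vb);print(n,vb,p.round(2),w.round(1),ray(c,*p,.05).round(4))
        except ValueError: print(n,vb,"none")
    cv2.imwrite(f"pics/{n}4.png",c["image"])
E
```

```text
t 10.1 pos [0.4568 0.0703 0.0939] tool-units [-0.06   0.049  0.01 ] jaw 64.5 yaw units None F [ 0.1 -0.1 12.1] tilt [ 0.002  0.    -1.   ] j [ 0.09  0.38  2.12  0.    0.64 -1.04] w 0.0264
top 95 none
top 105 none
top 112 none
scene 95 [331.7  163.42] [23.  18.2] [0.4564 0.0713 0.05  ]
scene 105 [331.5  167.04] [27.7 13.9] [0.4659 0.0706 0.05  ]
scene 112 [344.12 153.62] [ 8.  10.5] [0.4294 0.0978 0.05  ]
```

Request:
{"method": "jog_arm", "body": {
  "targets": [
    [0,0,-0.8,0,20],
    [0,0,-0.6,0,20],
    [-0.4,-0.95,0,0,20],
    [-0.4,-0.95,0,0,20],
    [-0.4,-0.95,0,0,20],
    [-0.4,-0.95,0,0,20],
    [-0.4,-0.95,0,0,20],
    [-0.43,-0.94,0,0,20]
  ]
}}

```text
time: 11.0
ee_pos: [0.4489, -0.0855, 0.1281]
tool_rot: [-0.694, -3.064, -0.0]
wrist_force: [-0.1, 0.6, -0.8]
grip_width: 0.0263
```

Request:
{"method": "jog_arm", "body": {
  "targets": [
    [0,0,0,0,20],
    [0,0,0,0,20],
    [0,0,0,0,20],
    [0,0,0.2,0,20],
    [0,0,0.2,0,20],
    [0,0,0.2,0,20],
    [0,0,0,0,20],
    [0,0,0,0,20]
  ]
}}

```text
time: 11.8
ee_pos: [0.449, -0.0843, 0.113]
tool_rot: [-0.694, -3.063, -0.0]
wrist_force: [0.8, -0.1, -2.4]
grip_width: 0.0262
```

```bash
python3 - <<'E'
from loc import *
go(.4505,-.0842,.098)
c=read_camera("scene");x0,y0,x1,y1=(215,110,305,190);p=get_state()["ee_pos"]
print("expected pin end px",proj(c,(p[0],p[1],p[2]-.0514)),"mouth centre",proj(c,(.4505,-.0842,.05)))
p,w,b=blob(c,(314,150,350,190),"blk",80,95);print(p,w,ray(c,*p,.05))
a=cv2.resize(c["image"][y0:y1,x0:x1+70],None,fx=5,fy=5,interpolation=cv2.INTER_CUBIC)
cv2.imwrite("pics/c4.png",cv2.convertScaleAbs(a,alpha=1.6))
E
```

```text
t 11.8 pos [ 0.449  -0.0843  0.113 ] tool-units [-0.052  0.029  0.598] jaw 64.5 yaw units None F [ 0.8 -0.1 -2.4] tilt [-0.001  0.    -1.   ] j [-0.25  0.34  2.11  0.    0.69 -1.38] w 0.0262
expected pin end px [255.60969693 155.56662867] mouth centre [256.10488008 159.81551962]
[331.5   162.125] [25.   35.75] [0.45293998 0.0709733  0.05      ]
```

View pics/c4.png

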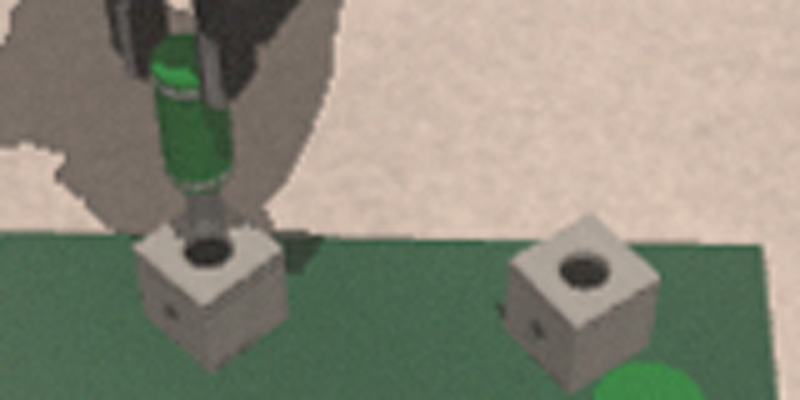

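Crop 4 shows the pin end at about (205,232), just above the left-hand mouth at (208,252), and the other block unmoved with its mouth at (585,272). I'll go down by the same amounts.

Request:
{"method": "jog_arm", "body": {
  "targets": [
    [-0.05,0.03,0.12,0,20],
    [0,0,0.12,0,20],
    [0,0,0.12,0,20],
    [0,0,0.12,0,20],
    [0,0,0.12,0,20],
    [0,0,0.05,0,20],
    [0,0,0.03,0,20],
    [0,0,0.02,0,20]
  ]
}}

```text
time: 12.65
ee_pos: [0.4506, -0.0843, 0.0956]
tool_rot: [-0.694, -3.064, -0.0]
wrist_force: [-0.0, -0.0, -1.3]
grip_width: 0.0262
```

Request:
{"method": "jog_arm", "body": {
  "targets": [
    [0,0,0.02,0,20],
    [0,0,0.02,0,20],
    [0,0,0.02,0,20],
    [0,0,0.02,0,20],
    [0,0,0,0,20],
    [0,0,0,0,20],
    [0,0,0,0,20],
    [0,0,0,0,20]
  ]
}}

```text
time: 13.45
ee_pos: [0.4512, -0.0845, 0.0941]
tool_rot: [0.694, 3.063, -0.0]
wrist_force: [0.1, -0.6, 7.3]
grip_width: 0.0262
```

Request:
{"method": "jog_arm", "body": {
  "targets": [
    [0.088,0,0.01,0,20],
    [0,0,0,0,20],
    [-0.026,0.062,0,0,20],
    [0,0,0,0,20],
    [-0.062,0.026,0,0,20],
    [0,0,0,0,20],
    [-0.062,-0.026,0,0,20],
    [0,0,0,0,20]
  ]
}}

```text
time: 14.25
ee_pos: [0.4534, -0.084, 0.094]
tool_rot: [0.694, 3.063, -0.001]
wrist_force: [-1.7, -2.7, 10.9]
grip_width: 0.0266
```

Request:
{"method": "jog_arm", "body": {
  "targets": [
    [-0.026,-0.062,0,0,20],
    [0,0,0,0,20],
    [0.026,-0.062,0,0,20],
    [0,0,0,0,20],
    [0.062,-0.026,0,0,20],
    [0,0,0,0,20],
    [0.062,0.026,0,0,20],
    [0,0,0,0,20]
  ]
}}

```text
time: 15.05
ee_pos: [0.4495, -0.0851, 0.0941]
tool_rot: [0.694, 3.062, 0.0]
wrist_force: [1.8, 1.7, 10.4]
grip_width: 0.0267
```

Request:
{"method": "jog_arm", "body": {
  "targets": [
    [0.029,-0.014,0.02,0,20],
    [0.004,0.01,0.005,0,20],
    [0.004,0.01,0,0,20],
    [0.004,0.01,0,0,20],
    [0.004,0.01,0,0,20],
    [0.004,0.01,0,0,20],
    [0.004,0.01,0,0,20],
    [0,0,0,0,20]
  ]
}}

```text
time: 15.85
ee_pos: [0.4495, -0.0839, 0.0939]
tool_rot: [0.694, 3.061, -0.0]
wrist_force: [-0.0, -0.8, 18.2]
grip_width: 0.0265
```

Request:
{"method": "jog_arm", "body": {
  "targets": [
    [-0.004,0.01,0,0,20],
    [-0.004,0.01,0,0,20],
    [-0.004,0.01,0,0,20],
    [-0.004,0.01,0,0,20],
    [-0.004,0.01,0,0,20],
    [-0.004,0.01,0,0,20],
    [0,0,0,0,20],
    [0,0,0,0,20]
  ]
}}

```text
time: 16.65
ee_pos: [0.4505, -0.083, 0.0938]
tool_rot: [0.693, 3.061, -0.001]
wrist_force: [-1.2, -2.6, 18.7]
grip_width: 0.0264
```

Request:
{"method": "jog_arm", "body": {
  "targets": [
    [-0.01,0.004,0,0,20],
    [-0.01,0.004,0,0,20],
    [-0.01,0.004,0,0,20],
    [-0.01,0.004,0,0,20],
    [-0.01,0.004,0,0,20],
    [-0.01,0.004,0,0,20],
    [0,0,0,0,20],
    [0,0,0,0,20]
  ]
}}

```text
time: 17.45
ee_pos: [0.452, -0.0831, 0.0938]
tool_rot: [0.693, 3.061, -0.001]
wrist_force: [-1.7, -2.9, 18.6]
grip_width: 0.0264
```

Request:
{"method": "jog_arm", "body": {
  "targets": [
    [0.028,0.013,0,0,20],
    [-0.01,-0.004,0,0,20],
    [-0.01,-0.004,0,0,20],
    [-0.01,-0.004,0,0,20],
    [-0.01,-0.004,0,0,20],
    [-0.01,-0.004,0,0,20],
    [-0.01,-0.004,0,0,20],
    [0,0,0,0,20]
  ]
}}

```text
time: 18.25
ee_pos: [0.4526, -0.0837, 0.0938]
tool_rot: [0.694, 3.061, -0.001]
wrist_force: [-0.5, -2.3, 17.6]
grip_width: 0.0267
```

Request:
{"method": "jog_arm", "body": {
  "targets": [
    [-0.004,-0.01,0,0,20],
    [-0.004,-0.01,0,0,20],
    [-0.004,-0.01,0,0,20],
    [-0.004,-0.01,0,0,20],
    [-0.004,-0.01,0,0,20],
    [-0.004,-0.01,0,0,20],
    [0,0,0,0,20],
    [0,0,0,0,20]
  ]
}}

```text
time: 19.05
ee_pos: [0.4526, -0.0851, 0.0938]
tool_rot: [0.694, 3.061, -0.0]
wrist_force: [-0.4, -0.4, 17.7]
grip_width: 0.0264
```

Request:
{"method": "jog_arm", "body": {
  "targets": [
    [0.004,-0.01,0,0,20],
    [0.004,-0.01,0,0,20],
    [0.004,-0.01,0,0,20],
    [0.004,-0.01,0,0,20],
    [0.004,-0.01,0,0,20],
    [0.004,-0.01,0,0,20],
    [0,0,0,0,20],
    [0,0,0,0,20]
  ]
}}

```text
time: 19.85
ee_pos: [0.4516, -0.086, 0.0938]
tool_rot: [0.694, 3.061, 0.0]
wrist_force: [1.2, 2.3, 17.9]
grip_width: 0.0267
```

Request:
{"method": "jog_arm", "body": {
  "targets": [
    [0.01,-0.004,0,0,20],
    [0.01,-0.004,0,0,20],
    [0.01,-0.004,0,0,20],
    [0.01,-0.004,0,0,20],
    [0.01,-0.004,0,0,20],
    [0.01,-0.004,0,0,20],
    [0,0,0,0,20],
    [0,0,0,0,20]
  ]
}}

```text
time: 20.65
ee_pos: [0.4501, -0.0859, 0.0939]
tool_rot: [0.694, 3.06, 0.0]
wrist_force: [0.4, 1.9, 18.5]
grip_width: 0.0265
```

Request:
{"method": "jog_arm", "body": {
  "targets": [
    [0.01,0.004,0,0,20],
    [0.01,0.004,0,0,20],
    [0.01,0.004,0,0,20],
    [0.01,0.004,0,0,20],
    [0.01,0.004,0,0,20],
    [0.01,0.004,0,0,20],
    [0,0,0,0,20],
    [0,0,0,0,20]
  ]
}}

```text
time: 21.45
ee_pos: [0.449, -0.0848, 0.0939]
tool_rot: [0.694, 3.06, 0.0]
wrist_force: [2.0, 1.6, 18.3]
grip_width: 0.0265
```

Request:
{"method": "jog_arm", "body": {
  "targets": [
    [0,0,-0.8,0,20],
    [0,0,-0.6,0,20],
    [0.38,0.96,0,0,20],
    [0.39,0.96,0,0,20],
    [0.39,0.96,0,0,20],
    [0.39,0.96,0,0,20],
    [0.39,0.96,0,0,20],
    [0.39,0.97,0,0,20]
  ]
}}

```text
time: 22.25
ee_pos: [0.4568, 0.0718, 0.1278]
tool_rot: [0.695, 3.064, -0.0]
wrist_force: [0.4, -1.0, -1.0]
grip_width: 0.0263
```

Request:
{"method": "jog_arm", "body": {
  "targets": [
    [0,0,0,0,20],
    [0,0,0.3,0,20],
    [0,0,0.2,0,20],
    [0,0,0,0,20],
    [0,0,0,0,20],
    [0,0,0,0,20],
    [0,0,0,0,20],
    [0,0,0,0,20]
  ]
}}

```text
time: 23.05
ee_pos: [0.457, 0.0707, 0.1154]
tool_rot: [0.695, 3.064, 0.0]
wrist_force: [-0.3, -0.7, -2.1]
grip_width: 0.0263
```

```bash
python3 - <<'E'
from loc import *
go(.4577,.0709,.098)
for n,roi in(("top",(290,244,326,282)),):
    c=read_camera(n)
    p,w,b=blob(c,roi,"blk");print(p,w,ray(c,*p,.05).round(4))
    a=[cv2.resize(c["image"][y-14:y+14,x-14:x+14],None,fx=14,fy=14,interpolation=cv2.INTER_CUBIC) for x,y in((308,262),)]
c=read_camera("scene")
a+=[cv2.resize(c["image"][y-14:y+14,x-14:x+14],None,fx=14,fy=14,interpolation=cv2.INTER_CUBIC) for x,y in((256,160),)]
cv2.imwrite("pics/c5.png",cv2.convertScaleAbs(np.hstack(a),alpha=1.8))
E
```

```text
t 23.05 pos [0.457  0.0707 0.1154] tool-units [-0.021  0.019  0.698] jaw 64.4 yaw units None F [-0.3 -0.7 -2.1] tilt [ 0.  0. -1.] j [ 0.09  0.34  2.1  -0.    0.7  -1.04] w 0.0263
[308.12500191 262.375     ] [20.15254211 20.15254211] [ 0.4509 -0.0842  0.05  ]
```

View pics/c5.png

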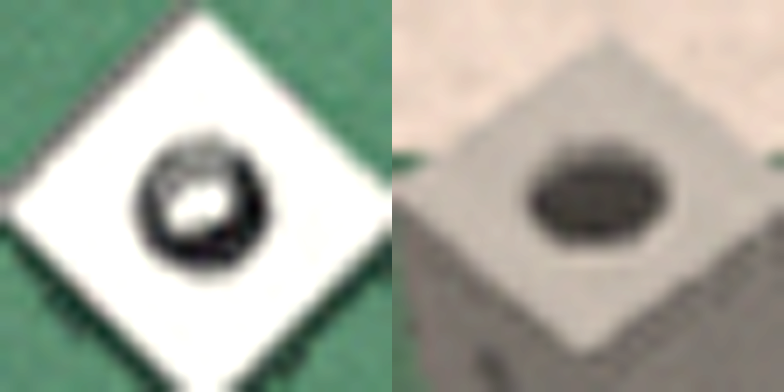

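Crop 5 shows the lit floor of the bore inside the right-hand block's mouth: a bright spot at about (197,205), with the mouth centred at (204,203). The spot should give the bore's offset, so I'll measure it in both blocks in the first, unobstructed top picture.

```bash
python3 - <<'E'
from loc import *
c=read_camera("top");im=cv2.imread("pics/top0.png")
out=[]
for nm,(u,v),ctr in(("L",(236,259),(.4584,.0711)),("R",(308,262),(.4508,-.0842))):
    a=cv2.resize(im[v-14:v+14,u-14:u+14],None,fx=14,fy=14,interpolation=cv2.INTER_CUBIC)
    k=lambda p:(np.array(p)+.5)/14-.5+[u-14,v-14]
    g=cv2.cvtColor(a,cv2.COLOR_BGR2GRAY)
    mouth=[q for q in comps(a,g<110,200)]
    # mouth: dark component containing near centre -> hull
    q=min(mouth,key=lambda q:np.linalg.norm(np.array(cv2.minEnclosingCircle(q)[0])-196)+ (1e3 if cv2.contourArea(q)<3000 else 0))
    mc,mr=cv2.minEnclosingCircle(q);M=np.zeros_like(g);cv2.drawContours(M,[cv2.convexHull(q)],-1,1,-1)
    for th in(70,90,110):
        sp=max(comps(a,(g>th)&(M>0)&(cv2.erode(M,np.ones((15,15)))>0),20),key=cv2.contourArea);m=cv2.moments(sp);p=k((m['m10']/m['m00'],m['m01']/m['m00']))
        P=ray(c,*p,.0245);print(nm,th,"mouth",k(mc).round(2),(mr/14).round(2) if hasattr(mr,'round') else mr/14,ray(c,*k(mc),.05).round(4),"spot",p.round(2),"area px",round(cv2.contourArea(sp)/196,1),"bore-ctr mm",((P[:2]-ctr)*1e3).round(1))
    out.append(a)
cv2.imwrite("pics/c6.png",np.hstack(out))
E
```

```text
L 70 mouth [235.5 258.5] 19.748489379882812 [0.4593 0.0738 0.05  ] spot [235.74 257.78] area px 389.0 bore-ctr mm [1.  4.1]
L 90 mouth [235.5 258.5] 19.748489379882812 [0.4593 0.0738 0.05  ] spot [235.86 257.93] area px 366.5 bore-ctr mm [0.6 3.9]
L 110 mouth [235.5 258.5] 19.748489379882812 [0.4593 0.0738 0.05  ] spot [235.97 258.09] area px 346.4 bore-ctr mm [0.3 3.6]
R 70 mouth [307.5 261.5] 19.748489379882812 [ 0.4528 -0.0828  0.05  ] spot [307.13 261.34] area px 383.8 bore-ctr mm [0.6 0.5]
R 90 mouth [307.5 261.5] 19.748489379882812 [ 0.4528 -0.0828  0.05  ] spot [307.23 261.53] area px 362.3 bore-ctr mm [0.2 0.3]
R 110 mouth [307.5 261.5] 19.748489379882812 [ 0.4528 -0.0828  0.05  ] spot [307.34 261.69] area px 342.3 bore-ctr mm [-0.2  0. ]
```

View pics/c6.png

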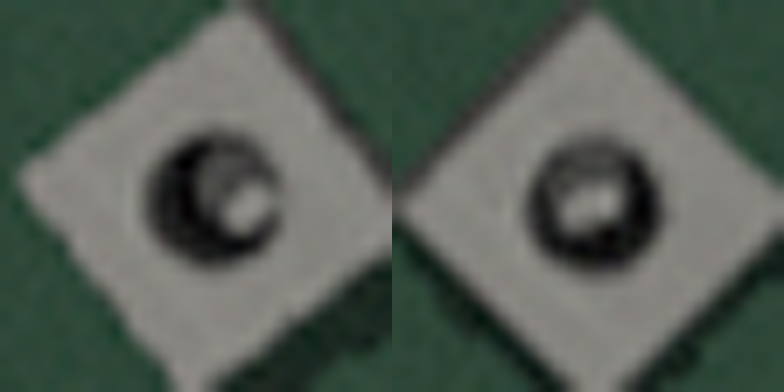

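Crop 6 settles the offsets. In L (left) the bore is off towards the right and a little up, centred near (238,190) against the mouth's (212,202), so about (+1.1, -2.7) mm. In R (right) it is near (590,188) against (595,202), about (+1.7, +0.4) mm. The slow search in R passed over that spot without dropping, so R is probably the tight one. I'll try L at its bore.

Request:
{"method": "jog_arm", "body": {
  "targets": [
    [-0.083,-0.035,0,0,20],
    [0,0,0.15,0,20],
    [0,0,0.15,0,20],
    [0,0,0.15,0,20],
    [0,0,0.15,0,20],
    [0,0,0.1,0,20],
    [0,0,0.05,0,20],
    [0,0,0.03,0,20]
  ]
}}

```text
time: 24.0
ee_pos: [0.4583, 0.0691, 0.0956]
tool_rot: [-0.694, -3.064, 0.0]
wrist_force: [0.3, -0.4, -1.9]
grip_width: 0.0266
```

Request:
{"method": "jog_arm", "body": {
  "targets": [
    [0,0,0.02,0,20],
    [0,0,0.02,0,20],
    [0,0,0.02,0,20],
    [0,0,0.02,0,20],
    [0,0,0.02,0,20],
    [0,0,0.02,0,20],
    [0,0,0,0,20],
    [0,0,0,0,20]
  ]
}}

```text
time: 24.8
ee_pos: [0.4584, 0.0691, 0.0928]
tool_rot: [-0.694, -3.064, 0.0]
wrist_force: [0.3, -0.2, -1.6]
grip_width: 0.0262
```

Request:
{"method": "jog_arm", "body": {
  "targets": [
    [0,0,0.02,0,20],
    [0,0,0.02,0,20],
    [0,0,0.02,0,20],
    [0,0,0.02,0,20],
    [0,0,0.02,0,20],
    [0,0,0,0,20],
    [0,0,0,0,20],
    [0,0,0,0,20]
  ]
}}

```text
time: 25.6
ee_pos: [0.4584, 0.0691, 0.0903]
tool_rot: [0.694, 3.064, 0.0]
wrist_force: [-0.4, 0.9, -1.3]
grip_width: 0.0264
```

Request:
{"method": "jog_arm", "body": {
  "targets": [
    [0,0,0.04,0,20],
    [0,0,0.04,0,20],
    [0,0,0.04,0,20],
    [0,0,0.04,0,20],
    [0,0,0.04,0,20],
    [0,0,0.04,0,20],
    [0,0,0,0,20],
    [0,0,0,0,20]
  ]
}}

```text
time: 26.4
ee_pos: [0.4584, 0.0691, 0.0843]
tool_rot: [-0.695, -3.064, 0.0]
wrist_force: [0.9, 0.3, -1.8]
grip_width: 0.0268
```

Free all the way so far. The shoulder should touch at TCP z of about 0.0674.

Request:
{"method": "jog_arm", "body": {
  "targets": [
    [0,0,0.08,0,20],
    [0,0,0.08,0,20],
    [0,0,0.08,0,20],
    [0,0,0.08,0,20],
    [0,0,0.08,0,20],
    [0,0,0.08,0,20],
    [0,0,0.08,0,20],
    [0,0,0,0,20]
  ]
}}

```text
time: 27.2
ee_pos: [0.4582, 0.0691, 0.07]
tool_rot: [-0.694, -3.063, 0.0]
wrist_force: [0.8, -0.0, -1.5]
grip_width: 0.0269
```

Request:
{"method": "jog_arm", "body": {
  "targets": [
    [0,0,0.02,0,20],
    [0,0,0.02,0,20],
    [0,0,0.02,0,20],
    [0,0,0.02,0,20],
    [0,0,0.02,0,20],
    [0,0,0.02,0,20],
    [0,0,0.02,0,20],
    [0,0,0,0,20]
  ]
}}

```text
time: 28.0
ee_pos: [0.4588, 0.0691, 0.0673]
tool_rot: [0.694, 3.063, 0.0]
wrist_force: [-2.3, -1.8, 11.3]
grip_width: 0.027
```

Shoulder seated with an 11 N push at the predicted height. Ease off, open and rise.

Request:
{"method": "jog_arm", "body": {
  "targets": [
    [0,0,-0.03,0,20],
    [0,0,0,0,40],
    [0,0,0,0,50],
    [0,0,0,0,60],
    [0,0,0,0,60],
    [0,0,0,0,60],
    [0,0,-0.4,0,60],
    [0,0,-0.8,0,60]
  ]
}}

```text
time: 28.8
ee_pos: [0.4574, 0.069, 0.0974]
tool_rot: [-0.694, -3.062, 0.001]
wrist_force: [-0.6, -0.1, -0.2]
grip_width: 0.0601
```

Request:
{"method": "jog_arm", "body": {
  "targets": [
    [0,0,-1,0,70],
    [0,0,-1,0,85],
    [0,0,-1,0,85],
    [0,0,-1,0,85],
    [-0.4,-0.95,0,1,85],
    [0,-0.9,0,1,85],
    [0,-0.9,0,0,85],
    [0,0,0,0,85]
  ]
}}

```text
time: 29.6
ee_pos: [0.428, 0.0065, 0.1982]
tool_rot: [-1.116, -2.936, 0.001]
wrist_force: [0.1, -0.4, -0.3]
grip_width: 0.0848
```

```bash
python3 - <<'E'
from loc import *
go(.4508,-.0842,.03,45)
t=read_camera("top");s=read_camera("scene")
a=cv2.resize(s["image"][130:210,240:380],None,fx=5,fy=5,interpolation=cv2.INTER_CUBIC);cv2.imwrite("pics/c7.png",cv2.convertScaleAbs(a,alpha=1.6))
p,w,b=blob(s,(310,110,355,175),"green",62);print("handle top",p,w,ray(s,*p,.11).round(4))
E
```

```text
t 29.6 pos [0.428  0.0065 0.1982] tool-units [-3.094 -2.1    6.727] jaw 48.4 yaw units 0.421631966216065 F [ 0.1 -0.4 -0.3] tilt [-0.001 -0.    -1.   ] j [-0.06  0.17  2.08 -0.    0.9  -0.9 ] w 0.0848
handle top [332.875 143.75 ] [ 9.75 13.  ] [0.4575 0.0687 0.11  ]
```

View pics/c7.png

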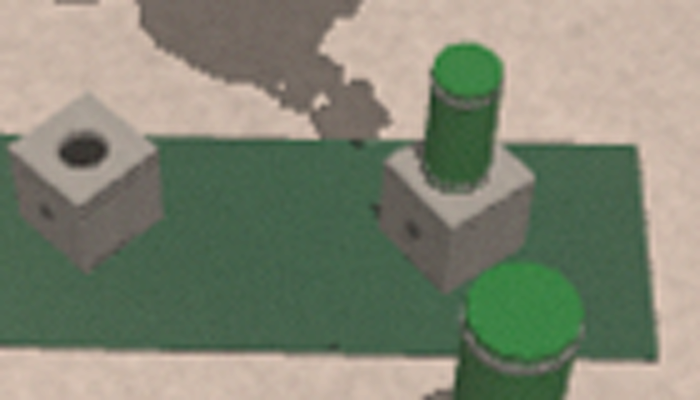

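Crop 7 shows the gauge upright in its block with the shoulder ring flush on the top at (460,185), and the tight block at (83,150) untouched. Now the tight block.

Request:
{"method": "jog_arm", "body": {
  "targets": [
    [0,0,0,0.42,85],
    [-0.8,-0.48,0,0,85],
    [-0.8,-0.48,0,0,85],
    [-0.8,-0.48,0.6,0,85],
    [-0.8,-0.48,1,0,85],
    [0,0,1,0,85],
    [0,0,1,0,85],
    [0,0,0,0,85]
  ]
}}

```text
time: 30.5
ee_pos: [0.4513, -0.082, 0.1054]
tool_rot: [-1.198, -2.9, 0.001]
wrist_force: [0.3, 0.3, 0.2]
grip_width: 0.085
```

```bash
python3 - <<'E'
from loc import *
go(.4507,-.0842,.015,45)
E
```

```text
t 30.5 pos [ 0.4513 -0.082   0.1054] tool-units [-0.057 -0.073  3.617] jaw 45.1 yaw units 0.014502168380507996 F [0.3 0.3 0.2] tilt [-0.004  0.001 -1.   ] j [-0.25  0.35  2.11  0.    0.68 -1.03] w 0.085
```

Request:
{"method": "jog_arm", "body": {
  "targets": [
    [-0.04,-0.05,0.6,0,85],
    [0,0,0.6,0,85],
    [0,0,0.6,0,85],
    [0,0,0.6,0,85],
    [0,0,0.6,0,85],
    [0,0,0.5,0,85],
    [0,0,0,0,85],
    [0,0,0,0,70]
  ],
  "force": 40
}}

```text
time: 31.3
ee_pos: [0.4532, -0.0841, 0.0209]
tool_rot: [1.199, 2.903, 0.0]
wrist_force: [0.7, 0.4, 0.3]
grip_width: 0.0728
```

Request:
{"method": "jog_arm", "body": {
  "targets": [
    [0,0,0,0,55],
    [0,0,0,0,38],
    [0,0,0,0,38],
    [0,0,0,0,38],
    [0,0,0,0,38],
    [0,0,0,0,38],
    [0,0,0,0,38],
    [0,0,0,0,38]
  ]
}}

```text
time: 32.1
ee_pos: [0.4524, -0.0843, 0.02]
tool_rot: [1.2, 2.903, -0.0]
wrist_force: [-0.3, 0.9, 0.3]
grip_width: 0.0381
```

The opening reads 38 mm where a 44 mm block should stop it, so I'll look.

```bash
python3 - <<'E'
from loc import *
go(.4507,-.0842,.015,45)
s=read_camera("scene");t=read_camera("top")
a=cv2.resize(s["image"][100:200,200:320],None,fx=5,fy=5,interpolation=cv2.INTER_CUBIC)
cv2.imwrite("pics/c8.png",cv2.convertScaleAbs(a,alpha=1.7))
E
```

```text
t 32.1 pos [ 0.4524 -0.0843  0.02  ] tool-units [ 0.052 -0.046  0.201] jaw 45.1 yaw units 0.012257261614617931 F [-0.3  0.9  0.3] tilt [ 0. -0. -1.] j [-0.25  0.51  2.17 -0.    0.46 -1.04] w 0.0381
```

View pics/c8.png

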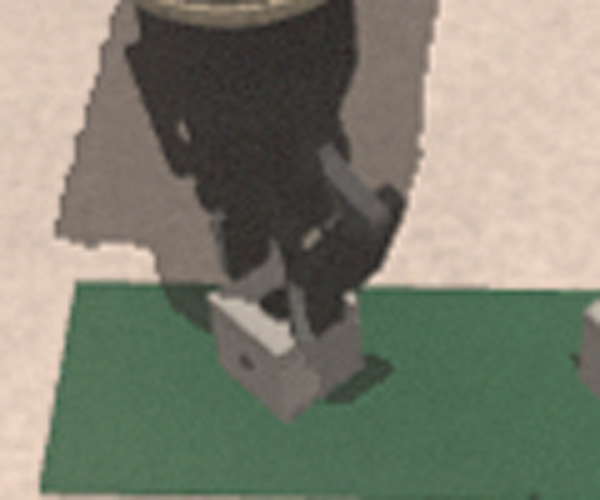

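Crop 8 shows the fingers on either side of the block, with one pad on its right-front face at about (320,320). I'll close further to learn whether it is gripped.

Request:
{"method": "jog_arm", "body": {
  "targets": [
    [0,0,0,0,30],
    [0,0,0,0,30],
    [0,0,0,0,30],
    [0,0,0,0,30],
    [0,0,-0.1,0,30],
    [0,0,-0.2,0,30],
    [0,0,-0.3,0,30],
    [0,0,0,0,30]
  ]
}}

```text
time: 33.0
ee_pos: [0.4531, -0.0845, 0.0361]
tool_rot: [1.199, 2.902, 0.0]
wrist_force: [-0.5, 0.5, 0.6]
grip_width: 0.0298
```

```bash
python3 - <<'E'
from loc import *
go(.4507,-.0842,.015,45)
s=read_camera("scene");t=read_camera("top")
for z in(.02,.03,.05): print(z,"finger px at grip-time",((proj(s,(.4524+.0135,-.0843+.0135,z))-[200,100])*5).round(0))
# block side pixels: bright top and grey faces below in scene
im=s["image"].astype(int);v=im.max(2);sat=v-im.min(2)
for r0 in range(140,200,4): print(r0,"".join("#" if v[r0,x]>80 and sat[r0,x]<22 else ("." if im[r0,x,1]>im[r0,x,2]+12 else ("o" if v[r0,x]<50 else "-")) for x in range(225,300)))
E
```

```text
t 33.0 pos [ 0.4531 -0.0845  0.0361] tool-units [ 0.076 -0.061  0.845] jaw 45.1 yaw units 0.012355658072928932 F [-0.5  0.5  0.6] tilt [ 0.002 -0.    -1.   ] j [-0.25  0.48  2.16 -0.    0.5  -1.04] w 0.0298
0.02 finger px at grip-time [315. 374.]
0.03 finger px at grip-time [313. 359.]
0.05 finger px at grip-time [310. 329.]
140 -------------------oooooooooooooooo--oooooooooooooooo--#----###-##------#-#
144 --------------------ooooooooooooooooooooooooooooooo---##--#--#-----###--#--
148 -####---------------oooooooo--oooooooooooooooooo----#-#-#-###----------####
152 --#--#------------------------o---oooooooo--------#---##-#---##--#-###----#
156 #######------------------------o--oooooooo-----#######################--#--
160 .........o-oooooo##########ooooo---ooo---------............................
164 ................------#########----------------............................
168 ..................---------########-------------...........................
172 ..................-----oo-----------------------ooooo......................
176 .......................---------------------ooo............................
180 ...........................------------....................................
184 ...............................---.........................................
188 ...........................................................................
192 ...........................................................................
196 ...........................................................................
```

The finger tip lines up with a height near 0.047, so partly open fingers sit well behind the TCP and closed over the block's top. I'll open, go lower and check the tip height.

Request:
{"method": "jog_arm", "body": {
  "targets": [
    [0,0,-0.3,0,60],
    [0,0,0,0,72],
    [0.02,-0.04,0,0,72],
    [0,0,0,0,72],
    [0,0,0.5,0,72],
    [0,0,0.4,0,72],
    [0,0,0.35,0,72],
    [0,0,0,0,72]
  ]
}}

```text
time: 33.9
ee_pos: [0.4505, -0.0844, 0.0101]
tool_rot: [-1.199, -2.901, 0.001]
wrist_force: [1.0, 0.9, -0.1]
grip_width: 0.072
```

```bash
python3 - <<'E'
from loc import *
go(.4507,-.0842,.015,45)
s=read_camera("scene");p=get_state()["ee_pos"]
a=cv2.resize(s["image"][110:200,200:320],None,fx=5,fy=5,interpolation=cv2.INTER_CUBIC);a=cv2.convertScaleAbs(a,alpha=1.7)
h=.036
for sg in(1,-1):
    for z in(.01,.02,.03,.04,.05,.06):
        q=(proj(s,(p[0]+sg*h*.707,p[1]+sg*h*.707,z))-[200,110]+.5)*5;cv2.circle(a,tuple(int(i) for i in q),2,(0,0,255),-1)
        print(sg,z,q.round(0))
b=cv2.convertScaleAbs(cv2.resize(read_camera("top")["image"][235:290,275:340],None,fx=3,fy=3),alpha=1.7)
cv2.imwrite("pics/c9.png",a)
E
```

```text
t 33.9 pos [ 0.4505 -0.0844  0.0101] tool-units [-0.001  0.013 -0.196] jaw 45.1 yaw units 0.012268358172757843 F [ 1.   0.9 -0.1] tilt [-0.002  0.001 -1.   ] j [-0.25  0.53  2.18 -0.    0.43 -1.04] w 0.072
1 0.01 [345. 361.]
1 0.02 [344. 347.]
1 0.03 [343. 332.]
1 0.04 [341. 317.]
1 0.05 [340. 301.]
1 0.06 [339. 286.]
-1 0.01 [236. 266.]
-1 0.02 [234. 251.]
-1 0.03 [232. 236.]
-1 0.04 [229. 220.]
-1 0.05 [227. 204.]
-1 0.06 [224. 188.]
```

View pics/c9.png

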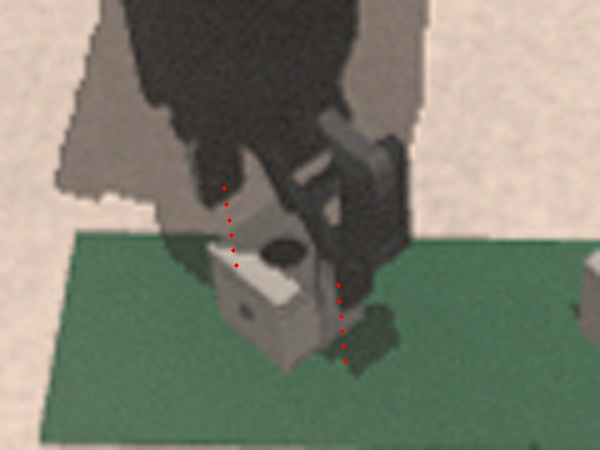

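Crop 9 shows the pad's lower end beside the block at about (328,332), which is z of roughly 0.03 with the TCP at 0.010. Going down to TCP z of about 0.004 is still safe, so I'll do that and close.

Request:
{"method": "jog_arm", "body": {
  "targets": [
    [0,0,0.12,0,72],
    [0,0,0.12,0,72],
    [0,0,0,0,60],
    [0,0,0,0,48],
    [0,0,0,0,36],
    [0,0,0,0,36],
    [0,0,0,0,36],
    [0,0,0,0,36]
  ]
}}

```text
time: 34.8
ee_pos: [0.4514, -0.0847, 0.0056]
tool_rot: [1.2, 2.903, 0.0]
wrist_force: [-1.5, 0.1, 6.3]
grip_width: 0.0431
```

Gripped at 43 mm. Lift gently and check.

Request:
{"method": "jog_arm", "body": {
  "targets": [
    [0,0,0,0,36],
    [0,0,-0.1,0,36],
    [0,0,-0.2,0,36],
    [0,0,-0.4,0,36],
    [0,0,-0.5,0,36],
    [0,0,-0.6,0,36],
    [0,0,-0.6,0,36],
    [0,0,0,0,36]
  ],
  "force": 60
}}

```text
time: 35.6
ee_pos: [0.4526, -0.0849, 0.0673]
tool_rot: [1.198, 2.901, 0.001]
wrist_force: [0.2, 0.1, -2.4]
grip_width: 0.0421
```

```bash
python3 - <<'E'
from loc import *
go(.6135,-.191,.066,45)
s=read_camera("scene");im=s["image"];hsv=cv2.cvtColor(im,cv2.COLOR_BGR2HSV)
# mat must be seen where the block's underside was; block's lower front corner now?
print("px at old front-lower corner",im[176:186:3,256],"tray",ray(s,194.2,237.2,.016))
v=im.max(2).astype(int);sat=v-im.min(2)
for r0 in range(110,190,4): print(r0,"".join("#" if v[r0,x]>80 and sat[r0,x]<22 else ("." if im[r0,x,1]>int(im[r0,x,2])+12 else ("o" if v[r0,x]<50 else "-")) for x in range(225,300)))
E
```

```text
t 35.6 pos [ 0.4526 -0.0849  0.0673] tool-units [-7.554  1.538  0.075] jaw 45.1 yaw units 0.012549722705703203 F [ 0.2  0.1 -2.4] tilt [ 0.003 -0.001 -1.   ] j [-0.25  0.42  2.15  0.    0.57 -1.04] w 0.0421
px at old front-lower corner [[38 44 38]
 [52 65 47]
 [49 64 45]
 [51 64 46]] tray [ 0.61669225 -0.19245259  0.016     ]
110 ---oooooooooooooooooooooooooooooooooo---ooo-----------------#--#-----------
114 -----ooooooooooooooooooooooooooooooooo---------------------#-##--#----###--
118 ----------oooooooooooooooooooooooooooooooo-------ooooo----#------##--####-#
122 -----------ooooooooooooooooooooooooooooooooooo-----oooo--#---#---#-#----#-#
126 ---------------ooooooooooooooooooooooooooooooooooooooo---#-#-##----##-#---#
130 ---------------ooooooooooo-ooooooo----oooooooooooooo----#---#-####-#--#----
134 ----------------ooooo--------oooooooooooooooooooooo----#-#######-#-#-#-##--
138 ---------------------------ooooooooooooooooooooo------#--#----###-#-#-#----
142 -----------------########-oooooo--ooooooooo---------#--######-####-#-------
146 ----#----------------#########-----oooooooo-------#------##--#-#####-###---
150 #---##--------------------#####----oooooo-------##--###---#########---##--#
154 ----###--------------o------------------------#-#-####-#----#--##-##--##---
158 ..........ooooooooo-----------------------.................................
162 ................oooooooo-------------ooooooo...............................
166 .................oooooooooooo--ooooooooooooooooo...........................
170 .....................ooooooooooooooooooooooooooooo-........................
174 .........................ooooooooooo-ooooooo--.............................
178 ..............................o-...........................................
182 ...........................................................................
186 ...........................................................................
```

Request:
{"method": "jog_arm", "body": {
  "targets": [
    [-0.6,0.1,0,0,36],
    [-1,0.2,0,0,36],
    [-1,0.2,0,0,36],
    [-1,0.2,0,0,36],
    [-1,0.2,0,0,36],
    [-1,0.2,0,0,36],
    [-1,0.2,0,0,36],
    [-0.95,0.2,0,0,36]
  ]
}}

```text
time: 36.45
ee_pos: [0.6118, -0.1918, 0.0642]
tool_rot: [-1.199, -2.902, 0.0]
wrist_force: [0.3, 1.5, -2.3]
grip_width: 0.0422
```

Request:
{"method": "jog_arm", "body": {
  "targets": [
    [0,0,0,0,36],
    [0,0,0,0,36],
    [0,0,0.4,0,36],
    [0,0,0.4,0,36],
    [0,0,0.4,0,36],
    [0,0,0.4,0,36],
    [0,0,0.3,0,36],
    [0,0,0,0,36]
  ]
}}

```text
time: 37.25
ee_pos: [0.6106, -0.191, 0.0164]
tool_rot: [-1.199, -2.902, 0.0]
wrist_force: [-0.5, -0.2, -1.5]
grip_width: 0.0419
```

```bash
python3 - <<'E'
from loc import *
go(.6135,-.191,.0060,45)
E
```

```text
t 37.25 pos [ 0.6106 -0.191   0.0164] tool-units [-0.084  0.081  0.414] jaw 45.1 yaw units 0.012385116760402326 F [-0.5 -0.2 -1.5] tilt [-0.002  0.001 -1.   ] j [-0.35  0.68  1.75 -0.    0.71 -1.14] w 0.0419
```

Request:
{"method": "jog_arm", "body": {
  "targets": [
    [0,0,0.1,0,36],
    [0,0,0.1,0,36],
    [0,0,0.1,0,36],
    [0,0,0.05,0,36],
    [0,0,0.03,0,36],
    [0,0,0,0,36],
    [0,0,0,0,36],
    [0,0,0,0,36]
  ]
}}

```text
time: 38.05
ee_pos: [0.6116, -0.1914, 0.0084]
tool_rot: [1.2, 2.903, -0.0]
wrist_force: [0.0, 0.4, -2.0]
grip_width: 0.0423
```

Request:
{"method": "jog_arm", "body": {
  "targets": [
    [0,0,0.04,0,36],
    [0,0,0.03,0,36],
    [0,0,0.02,0,36],
    [0,0,0,0,36],
    [0,0,0,0,36],
    [0,0,0,0,36],
    [0,0,0,0,36],
    [0,0,0,0,36]
  ]
}}

```text
time: 38.85
ee_pos: [0.6115, -0.1913, 0.0061]
tool_rot: [1.2, 2.903, 0.0]
wrist_force: [0.5, 0.3, -1.5]
grip_width: 0.0421
```

Request:
{"method": "jog_arm", "body": {
  "targets": [
    [0,0,0.02,0,36],
    [0,0,0.02,0,36],
    [0,0,0.02,0,36],
    [0,0,0,0,36],
    [0,0,0,0,36],
    [0,0,0,0,36],
    [0,0,0,0,36],
    [0,0,0,0,36]
  ]
}}

```text
time: 39.65
ee_pos: [0.6117, -0.1914, 0.0057]
tool_rot: [1.199, 2.903, -0.0]
wrist_force: [-5.6, 2.4, 17.5]
grip_width: 0.0425
```

On the tray floor. Ease off, open and rise.

Request:
{"method": "jog_arm", "body": {
  "targets": [
    [0,0,-0.04,0,36],
    [0,0,0,0,50],
    [0,0,0,0,60],
    [0,0,0,0,64],
    [0,0,0,0,64],
    [0,0,0,0,64],
    [0,0,-0.3,0,64],
    [0,0,-0.6,0,64]
  ]
}}

```text
time: 40.45
ee_pos: [0.6107, -0.191, 0.0279]
tool_rot: [-1.199, -2.902, 0.0]
wrist_force: [-0.1, 0.3, -0.6]
grip_width: 0.064
```

Request:
{"method": "jog_arm", "body": {
  "targets": [
    [0,0,-1,0,64],
    [0,0,-1,0,64],
    [0,0,-1,0,64],
    [0,0,-1,0,64],
    [0,0,-1,0,64],
    [0.7,-0.7,-1,0,64],
    [0.7,-0.7,-0.5,0,64],
    [0.7,-0.7,0,0,64]
  ]
}}

```text
time: 41.25
ee_pos: [0.5376, -0.1918, 0.1939]
tool_rot: [1.198, 2.899, -0.0]
wrist_force: [-0.3, 0.2, 0.4]
grip_width: 0.0643
```

Request:
{"method": "jog_arm", "body": {
  "targets": [
    [0.7,-0.7,0,0,64],
    [0.7,-0.7,0,0,64],
    [0.7,-0.7,0,0,64],
    [0.7,-0.7,0,0,64],
    [0.7,-0.7,0,0,64],
    [0,0,0,0,64],
    [0,0,0,0,64],
    [0,0,0,0,64]
  ]
}}

```text
time: 42.05
ee_pos: [0.4146, -0.192, 0.1913]
tool_rot: [1.199, 2.902, -0.0]
wrist_force: [-0.0, 0.2, 0.2]
grip_width: 0.064
```

```bash
python3 - <<'E'
from loc import *
go(.6135,-.191,.2,45)
t=read_camera("top");s=read_camera("scene")
p,w,b=blob(t,(334,170,376,212),"blk");print("tight block top",p,w,ray(t,*p,.05).round(4))
p,w,b=blob(s,(310,110,355,175),"green",62);print("handle top",p,w,ray(s,*p,.11).round(4))
a=cv2.resize(s["image"][120:280,150:390],None,fx=3.3,fy=3.3,interpolation=cv2.INTER_CUBIC);cv2.imwrite("pics/c10.png",cv2.convertScaleAbs(a,alpha=1.5))
E
```

```text
t 42.05 pos [ 0.4146 -0.192   0.1913] tool-units [-5.609  5.644 -0.337] jaw 45.1 yaw units 0.01233554354714883 F [-0.   0.2  0.2] tilt [ 0.001 -0.001 -1.   ] j [-0.5   0.22  2.03  0.    0.89 -1.29] w 0.064
tight block top [356.25 188.5 ] [20.50609589 19.79899025] [ 0.6118 -0.1897  0.05  ]
handle top [333.    143.625] [ 9.5  12.75] [0.4572 0.0689 0.11  ]
```

View pics/c10.png

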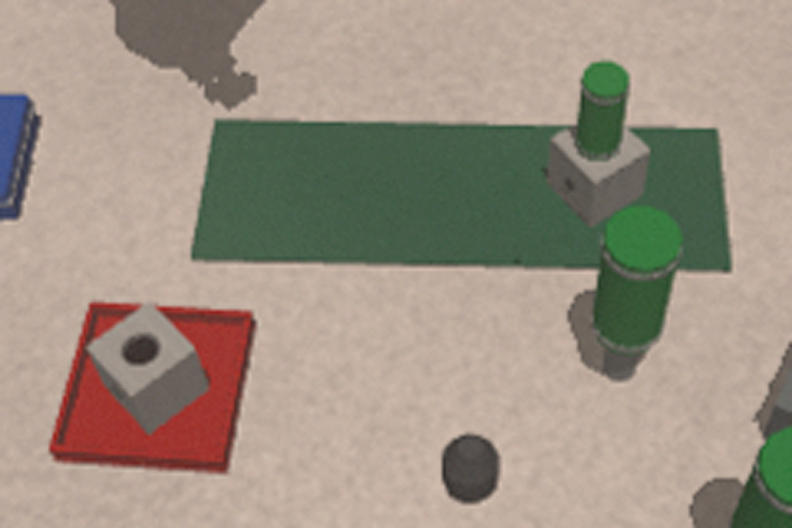

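The last picture shows the tight block flat inside the tray at (150,370) and the gauge seated at (600,150). The objective at (470,468) and the slide box have not moved, and the robot is clear.

```bash
python3 -c "
from bench import *
print(finish_job())"
```

```text
the job is handed in; nothing more can be done
None
```

I left the gauge fully home in the left block (y ≈ +0.07 m) and set the other, tight block in the red reject tray, then handed the job in at about 42 s. No verdict was reported.

**Finding the fit:** The first gentle searches found no bore in either block. The bore offsets then showed up in the first top picture. At its bore, the left block took the pin with no reaction force until the shoulder seated with an 11 N push at the predicted height. The slow search of the other block, at about 18 N, stopped 7 mm down everywhere, including where its bore appeared to be. The highest press I read on a block was about 19 N.

**Last checks:**
- **Gauge:** it stands upright with its shoulder on the block's top, and that block is where it started.
- **Tight block:** it looks flat and upright in the tray, about 3 mm from the tray's centre. The wrist force reached 17.5 N on setting it down.
- **Other items:** the objective and slide box looked unmoved. The dish was out of the last crop, but the arm never went near it.

**What went wrong on the way:** The first grasp of the tight block closed over it, reading 38 mm and then 30 mm where 44 mm was expected. I went lower and gripped again at 43 mm. At the second grip the wrist read 6 N upward, perhaps the fingertips touching the mat.

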